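# Pin back the linisher's belt-tension arm

## Robot

A 6-joint arm with a two-finger parallel gripper is mounted at the origin on the work surface. World frame = base frame: x ahead of the robot, y to its left, z up, the work surface at z = 0. Lengths are in m, angles in rad, forces in N, time in s.
With the tool pointing down it reaches from about 0.325 to 0.85 m from the base axis. Payload 4.4 kg.
Tool frame: the origin (TCP) lies between the finger pads; the fingertips stand 22 mm ahead of it and the grasp point (between the pads) lies 3 mm ahead of it; z points along the fingers, y is the line along which they close (so a half turn about z gives the same grasp; the last joint's range is limited). The gripper opens to 94 mm and grips with 3 to 60 N. Pads are 16 mm wide; open, the fingers measure 119 mm over their backs; the gripper's body (75 mm by 177 mm) begins 78 mm behind the grasp point.
Start: joints at [-1.312, 0.207, 1.542, -0, 1.393, -0.15], TCP at [0.229, -0.527, 0.227] pointing down, gripper open.
Joint ranges: [-2.73, 2.73], [-0.86, 2.22], [0.23, 2.46], [-1.11, 4.25], [0.08, 2.63], [-2.82, 2.82]. Speed limits (rad/s): [2.79, 2.79, 3.14, 3.14, 3.14, 3.14].

## Interface

Orientations are given as a unit quaternion [w, x, y, z].
In Python, from workcell import * gives the robot as it stands.
- The arm moves only by the tool drive_tool, never from a script. Its argument "targets" is text: rows parted by semicolons, each of 5 numbers parted by spaces: the closure, from 0 (fully open) to 1 (shut), then the shift along the tool's x, y, z scaled (see below), then the turn about the tool's z scaled (see below). In form: fingers tx ty tz twist; .... A call has 1 to 5 rows; each row shifts and turns the commanded pose from where the row before left it, along the tool's axes as they then stand; what a row does not reach is not made up. The controller multiplies each number of a shift by 750 mm and each number of a turn by 90 degrees. A row lasts 1/10 s, in which the tool goes at most 50 mm and 8.59 degrees, less where a joint would pass 70% of its speed; a pose out of reach is approached as far as the arm can. A call with a number of a shift or a turn outside -1 to 1 is refused whole. A call with a gripper value outside its range is refused whole. The fingers move at their own pace and stop on an object; "newtons" is the grip in N (left out, the last holds). Time passes only in rows, so rows that do not move let the fingers close. It gives the time, the measured TCP pose, the force, the opening and the grip force at its end, in the units of the state.
- get_obs(): the state, without advancing time (a new reading comes with each control period).
- get_image(name): name is "scene" or "top"; returns a dict with "color" (400x640x3 uint8, blue, green, red), "intrinsics" (3x3 intrinsics, pixels), "rvec" (rotation vector, rad) and "tvec" (3), from world to camera coordinates, as OpenCV has them. Camera axes: x right, y down, z forward; pixel columns grow to the right and rows downward; lengths in m; the calibration is good to about 2 mm. A picture is of the moment at which its call begins. There is no depth.
- sign_off(): hands the job in; it is judged then, once.
The state is a dict: "clock": time; "joints": joint angles; "qd": joint speeds; "joint_efforts": joint torques, N m; "ee_pos": TCP position; "eef_rot": TCP orientation; "contact_force": force on the tool from outside, world axes, zero at the start; "wrist_torque": the same for the moment, N m; "grip_width": finger opening in m; "grip_force": force on a finger pad.
Only numpy, scipy, OpenCV 4.12 (cv2) and the standard library are available. Lean on these libraries where they do the work, as an engineer would, in place of code of your own. Each camera call takes 0.05 s, during which the arm holds its last target. There are 200 camera calls.

## Task

Get the bench linisher ready for its new belt: first put the belt-cleaning stick that was left on its deck into the tray, then swing the sprung tension arm in towards the platen, past the hole in the deck, and push the square-headed stop pin fully home in that hole, so that the arm springs back against the pin and stays held. Do not shove the stick with the arm, and leave the other tools as they are.

Things in the scene. Friction and masses are not known exactly. Their poses are not given: they have to be found in the camera images.
- linisher: Bench belt grinder, belt and guard off: dark cast base, aluminium deck 240 (x) by 330 (y) mm, deck top 75 mm above the bench. Origin under its centre, -x side to the worker (work rest juts 35 mm). On the deck, up to 60 mm high (x y, mm): drum radius 45 at -55 113, contact wheel radius 30 at -65 -118, platen and bracket x -95 to -62, y -66 to 50.
- pivot_point (a point): Centre of the tension arm's pivot at deck level, at x 70, y -100 mm in the linisher's frame; axes as the linisher's. The coil spring and bolt over it reach 42 mm above the deck. A stop post, 20 mm high, stands behind the arm 40 mm from this point.
- tension_arm (a joint): Swing of the tension arm about its vertical pivot, rad: 0 = rest, on its stop post; grows anticlockwise seen from above (idler towards the platen); limit 0.85. At 0 the bar points from the pivot 0.15 rad clockwise of the linisher's +y. The spring drives it back to 0 with 0.18 N m at 0, 0.38 N m at 0.65 rad; let go, it flies back.
- bar_edge (a point): Point on the arm's bar (150 by 24 by 12 mm, dark steel, 6 to 18 mm above the deck): on the vertical edge facing away from the platen, the edge to push, 12 mm above the deck, 75 mm along the bar from the pivot axis and 12 mm from the bar's centre line; the pin will bear here. Axes turn with the arm: y from pivot to idler, x out of this edge, z up.
- pin_hole (a point): Mouth centre, at deck level, of the vertical stop-pin hole: 9.5 mm wide, countersunk to 15.5 at the mouth, 30 mm deep, blind, with a thin dark rim 19 mm wide; 77 mm from the pivot; axes as the linisher's. With the arm at rest it lies open on the platen's side of the bar; with the pin in it and the arm leaning back on the pin the arm stands at about 0.65 rad.
- stop_pin: Steel stop pin: round shank 8 mm wide, 60 mm long, tip tapered over 5 mm, under a square head 14 by 14 by 30 mm (90 mm overall). Origin at the tip, z up, x and y square to the head's flats. Stands in one of the block's holes, tip 15 mm above the bench. Strong enough to push the arm round with. Fully home in the deck its head's underside is 30 mm above the deck.
- tool_block: Fixed light wooden block 190 (x) by 60 (y) by 45 mm high, origin under its centre, with three holes 10.5 mm wide and 30 mm deep at x = -60, 0 and 60 mm. Stands left or right of the linisher.
- cleaning_stick: Tan crepe-rubber belt-cleaning stick, 24 by 90 by 24 mm, long along its y, lying on the linisher's deck inside the arm's swing. Origin at the centre of its underside as it starts.
- stick_center (a point): Centre of the cleaning stick.
- tray: Fixed grey open tray 220 (x) by 120 (y) by 35 mm high, walls and floor 4 mm, origin under its centre. Stands on the other side of the linisher from the tool block. Its +x end holds the spare wheel; the rest is empty.
- spare_wheel: Aluminium spare idler wheel, radius 22 mm, 36 mm high, standing in the tray's +x end; leave it. Origin at its underside.
- punch: Steel punch standing in the block, 8 mm shank with a round head 12 mm diameter, 106 mm overall; leave it. Origin at the tip.
- burnisher: Burnisher standing in the block, 8 mm steel shank with a dark wooden pear-shaped handle up to 22 mm wide, 95 mm overall; leave it. Origin at the tip.
- cleaner: Closed bottle, 56 mm diameter, 150 mm high, on the bench; leave it. Origin at its underside.
- tape_roll: Roll of paper tape, 76 mm diameter, 24 mm high, lying on the bench; leave it. Origin at its underside.
- chasing_hammer: Hammer lying on the bench, 220 mm long; leave it.
- bench_brush: Brush lying on the bench, 170 mm long; leave it.
- idler (a point): Centre of the underside of the aluminium idler wheel that stands on the arm, 130 mm from the pivot axis, 19 mm above the deck; radius 22 mm, 39 mm high.

How it is judged:
On the way, in this order (a step that is already met when the one before it is completed fails the run):
1. the cleaning stick lies in the tray (x of stick_center in the frame of tray between -0.106 and 0.106 m and y of stick_center in the frame of tray between -0.056 and 0.056 m and z of stick_center in the frame of tray below 0.026 m and linear speed of cleaning_stick below 0.03 m/s), for 0.2 s.
2. the tension arm is swung in and held by the stop pin in its hole (value of joint tension_arm between 0.55 and 0.72 rad and horizontal distance between stop_pin and pin_hole below 0.005 m and z of stop_pin in the frame of pin_hole below -0.024 m and angle between stop_pin's own z axis and vertical below 0.17 rad and contact force between tension_arm and stop_pin above 1 N and linear speed of stop_pin below 0.03 m/s), for 0.2 s.
At the end, for the whole second after the job is handed in: The stick lies at rest in the tray, its centre inside the walls and under 26 mm above the underside; the pin stands at rest in the deck hole, within 5 mm of centre, tip 24 mm or more down, tilted under 0.17 rad; the arm, at 0.55 to 0.72 rad, leans on the pin with over 1 N (all of step 1 and all of step 2); the robot touches nothing.
It fails at once if the tension arm shoves the cleaning stick (over 3 N) (contact force between tension_arm and cleaning_stick above 3 N).
It fails at once if another tool is disturbed (moved over 30 mm) (distance of any of punch, burnisher, spare_wheel, cleaner, tape_roll, chasing_hammer, bench_brush from where it was at the start of the episode above 0.03 m).
It also fails if it takes over 61 s, if anything falls off the work surface, if the arm or the gripper's body presses on something with over 40 N, if the wrist force passes 120 N, or if a joint passes its speed limit or range.

## Working session

There is one attempt and no reset: what is moved stays moved. The work goes in short steps, Python scripts to look and compute and a tool call to move; the robot and the scene stay as the last step left them, time stands still between calls to the robot, and variables do not carry over. Pictures are saved under pics/ and viewed, at most 10 in all, crops included, and the job is handed in when it is done.

Besides the shell and the picture viewer there is one more tool, called as name(argument=value, ...) on one line, values as JSON. drive_tool: Moves the arm, as the interface text tells. Shifts and turns lie within -1 to 1; 1 stands for 750 mm of shift or 90 degrees of turn. Its arguments: {"type":"object","properties":{"targets":{"type":"string"},"newtons":{"type":"number"}},"required":["targets"]}

```bash
mkdir -p pics; ls; python3 - <<'E'
from workcell import *
import cv2,pickle
for n in("scene","top"):
    d=get_image(n); cv2.imwrite(f"pics/{n}0.png",d["color"]); pickle.dump(d,open(f"pics/{n}0.pkl","wb"))
    print(n,d["intrinsics"],d["rvec"],d["tvec"])
print(get_obs())
E
```

```text
pics
scene [[421.20351784   0.         324.36241581]
 [  0.         421.20351784 201.41334954]
 [  0.           0.           1.        ]] [ 2.35137054  0.6991199  -0.28516409] [-0.45219666 -0.17316725  1.44146015]
top [[425.06843355   0.         316.57981699]
 [  0.         425.06843355 201.0501292 ]
 [  0.           0.           1.        ]] [ 2.18165523 -2.18361011  0.07695094] [-0.02415132  0.58147553  1.54236116]
{'clock': 0.1, 'joints': array([-1.31151224e+00,  2.07360934e-01,  1.54280339e+00, -1.88153744e-05,
        1.39348790e+00, -1.50500758e-01]), 'qd': array([-0.00186185, -0.00103091, -0.00452598,  0.00154635, -0.00065825,
       -0.00011678]), 'joint_efforts': array([ 8.64890717e-04, -3.71863174e+01, -2.82291216e+01,  7.00562890e-02,
        3.11839627e-02, -6.68971779e-05]), 'ee_pos': array([ 0.22889358, -0.52673337,  0.22639568]), 'eef_rot': array([-1.02775967e-03,  9.79082019e-01,  2.03463361e-01, -6.52289446e-05]), 'contact_force': array([-0.3387635,  0.4542055, -0.839645 ]), 'wrist_torque': array([ 0.00908362,  0.04724233, -0.03078785]), 'grip_force': 0.0, 'grip_width': 0.09388402741866327}
```

View pics/top0.png

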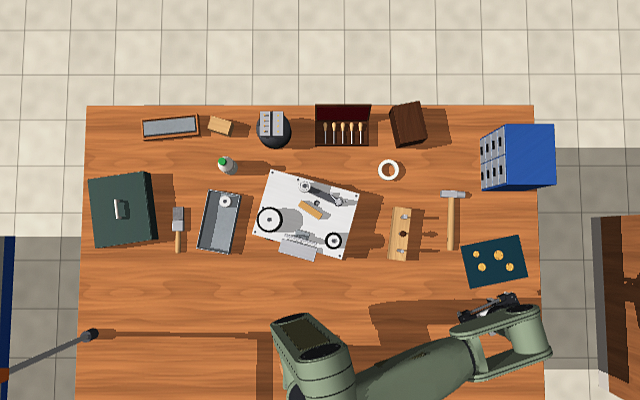

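View pics/scene0.png

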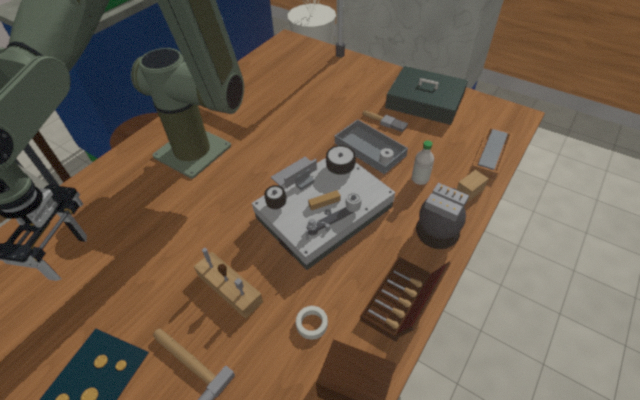

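The top view shows the tray left (~222,220), the linisher in the middle (~310,215), the stick at ~311,209 and the block right (~400,233). The scene view shows the same with the three tools standing in the block (~205–240, 255–290). Next I enlarge both.

```bash
python3 - <<'E'
import cv2
a=cv2.imread("pics/top0.png")[160:270,185:445]; cv2.imwrite("pics/t1.png",cv2.resize(a,None,fx=3,fy=3,interpolation=cv2.INTER_CUBIC))
a=cv2.imread("pics/scene0.png")[125:320,180:430]; cv2.imwrite("pics/s1.png",cv2.resize(a,None,fx=3,fy=3,interpolation=cv2.INTER_CUBIC))
E
```

```text
(no output)
```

View pics/t1.png

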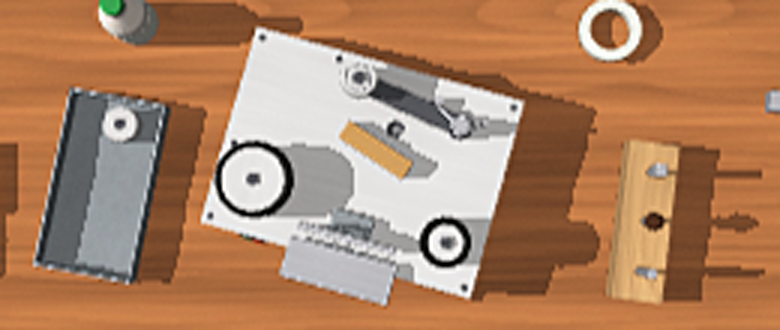

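View pics/s1.png

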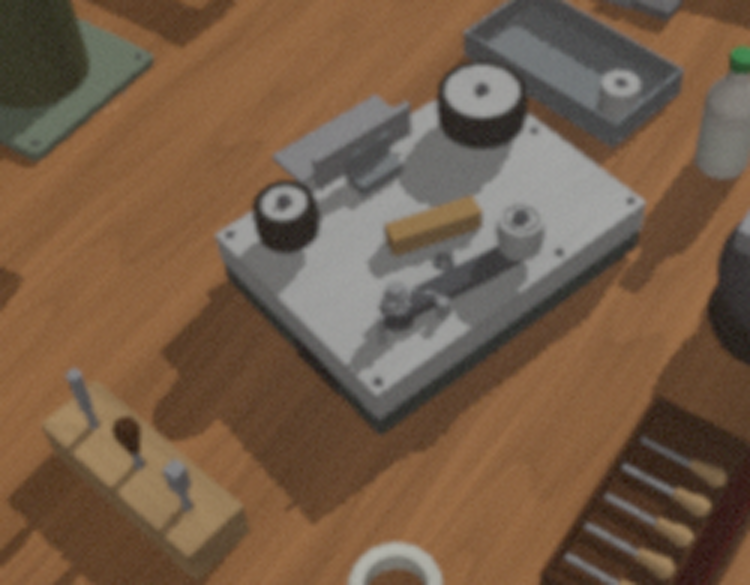

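The crops show, in full-image px, top view: pin (the short, wide head, +x hole) ≈(404,217), punch ≈(401,251), hole rim ≈(317,203), screws ≈(272,172),(356,195),(339,256),(255,232). Scene: pin head ≈(239,283), hole ≈(328,212).

```bash
cat > h.py <<'E'
import cv2,numpy as np,pickle
np.set_printoptions(precision=4,suppress=True)
def load(k): return {n:pickle.load(open(f"pics/{n}{k}.pkl","rb")) for n in("scene","top")}
def ray(d,p):
    R=cv2.Rodrigues(d["rvec"])[0]; c=-R.T@np.ravel(d["tvec"])
    v=R.T@np.linalg.inv(d["intrinsics"])@[p[0],p[1],1.]; return c,v/np.linalg.norm(v)
def plane(d,p,z):
    c,v=ray(d,p); return (c+v*(z-c[2])/v[2])[:2]
def tri(ds,ps):
    A=np.zeros((3,3));b=np.zeros(3);L=[ray(d,p) for d,p in zip(ds,ps)]
    for c,v in L: M=np.eye(3)-np.outer(v,v);A+=M;b+=M@c
    X=np.linalg.solve(A,b); return X,max(np.linalg.norm(np.cross(X-c,v)) for c,v in L)
def proj(d,X): return cv2.projectPoints(np.atleast_2d(np.float64(X)),d["rvec"],d["tvec"],d["intrinsics"],None)[0][:,0]
def dark(d,p,r=4):
    g=cv2.cvtColor(d["color"],cv2.COLOR_BGR2GRAY).astype(float);x,y=np.round(p).astype(int)
    w=g[y-r:y+r+1,x-r:x+r+1];w=np.clip(np.median(w)-15-w,0,None);yy,xx=np.mgrid[y-r:y+r+1,x-r:x+r+1]
    return np.array([(w*xx).sum(),(w*yy).sum()])/w.sum()
def mask(d,lo,hi,box):
    m=cv2.inRange(cv2.cvtColor(d["color"],cv2.COLOR_BGR2HSV),np.array(lo),np.array(hi));o=np.zeros_like(m)
    x0,y0,x1,y1=box;o[y0:y1,x0:x1]=m[y0:y1,x0:x1];return o
E
python3 - <<'E'
from h import *
D=load(0);T,S=D["top"],D["scene"]
ct=lambda x,y:np.array([x/3+185,y/3+160]); cs=lambda x,y:np.array([x/3+180,y/3+125])
print("cams",ray(T,(0,0))[0],ray(S,(0,0))[0])
sc=[((262,37),(630,200)),((514,106),(378,382)),((463,288),(230,234)),((210,216),(534,130))]
P=[]
for a,b in sc:
    pa,pb=dark(T,ct(*a),3),dark(S,cs(*b),3); X,e=tri((T,S),(pa,pb)); print(X,e,plane(T,pa,.075),plane(S,pb,.075)); P.append(X)
P=np.array(P);c=P.mean(0);print("ctr",c,"sides",np.linalg.norm(np.roll(P,-1,0)-P,axis=1))
yax=P[0]-P[1]+P[3]-P[2];xax=P[0]-P[3]+P[1]-P[2]
print("yaw",np.arctan2(-yax[0],yax[1]),np.arctan2(xax[1],xax[0]))
for n,a,b in(("hole",(395,128),(443,262)),("pinhead",(657,171),(177,475)),("punch",(648,272),(76,378)),("wheel",(120,123),(620,82)),("idlertop",(360,77),(520,215))):
    X,e=tri((T,S),(ct(*a),cs(*b)));print(n,X,e)
    for z in(.075,): print("  ",plane(T,ct(*a),z),plane(S,cs(*b),z))
# stick
for d,box,n in((T,(290,190,330,225),"top"),(S,(300,185,350,215),"scene")):
    hs=cv2.cvtColor(d["color"],cv2.COLOR_BGR2HSV);x=(311,209) if n=="top" else (325,199);print(n,hs[x[1],x[0]])
    m=mask(d,(8,90,90),(28,255,255),box);cn=max(cv2.findContours(m,0,2)[0],key=cv2.contourArea);r=cv2.minAreaRect(cn);print(r,cv2.boxPoints(r).tolist())
    M=cv2.moments(m);q=(M["m10"]/M["m00"],M["m01"]/M["m00"]);print(q,plane(d,q,.099),plane(d,q,.087))
    bp=np.array([plane(d,p,.099) for p in cv2.boxPoints(r)]);print(bp,np.linalg.norm(np.roll(bp,-1,0)-bp,axis=1))
# tray corners, block corners (top)
for n,L,z in(("tray",[(72,90),(168,103),(135,283),(36,266)],.035),("block",[(626,140),(681,145),(661,302),(608,296)],.045)):
    Q=np.array([plane(T,ct(*p),z) for p in L]);print(n,Q.tolist(),Q.mean(0),np.linalg.norm(np.roll(Q,-1,0)-Q,axis=1))
for n,L,z in(("tray",[(465,35),(610,143),(682,72),(530,-5)],.035),("block",[(44,427),(95,382),(245,512),(190,560)],.045)):
    Q=np.array([plane(S,cs(*p),z) for p in L]);print(n,Q.tolist(),Q.mean(0))
import cv2
a=T["color"][200:262,375:425];b=S["color"][240:310,190:260]
cv2.imwrite("pics/pin.png",np.hstack([cv2.resize(a,(400,496),interpolation=cv2.INTER_CUBIC),cv2.resize(b,(400,400),interpolation=cv2.INTER_CUBIC)[:496] if 0 else cv2.copyMakeBorder(cv2.resize(b,(400,400),interpolation=cv2.INTER_CUBIC),0,96,0,0,0)]))
E
```

```text
cams [ 0.4668 -0.0291  1.5808] [ 0.9841 -0.6314  0.9722]
[0.6862 0.1359 0.0707] 0.0015578383580676892 [0.6869 0.1363] [0.6865 0.1312]
[ 0.6011 -0.1699  0.079 ] 9.755260409180573e-06 [ 0.6014 -0.1702] [ 0.5993 -0.1678]
[ 0.3792 -0.1047  0.069 ] 0.0010637269785887663 [ 0.3788 -0.1051] [ 0.384  -0.1075]
[ 0.4929  0.2262 -0.0048] 0.03111084779134389 [0.4668 0.1971] [0.5559 0.1735]
ctr [0.5398 0.0219 0.0535] sides [0.3175 0.2315 0.3576 0.2264]
yaw -0.30283758869393046 -0.35827382498922966
hole [ 0.572  -0.0252  0.0715] 4.969752201469646e-05
   [ 0.5718 -0.0251] [ 0.5735 -0.0276]
pinhead [ 0.5202 -0.3319  0.0864] 5.156691249601024e-05
   [ 0.5206 -0.3343] [ 0.5143 -0.328 ]
punch [ 0.403  -0.3158  0.1094] 0.0008500313067322702
   [ 0.4021 -0.3218] [ 0.3791 -0.3038]
wheel [0.5806 0.3086 0.0388] 6.62522340249773e-05
   [0.578  0.3007] [0.5962 0.272 ]
idlertop [0.6269 0.0151 0.1318] 0.0007904532336654886
   [0.6325 0.0164] [0.6034 0.0594]
top [ 17 141 212]
((309.8924560546875, 209.42642211914062), (25.23702621459961, 6.645895481109619), 34.38034439086914) [[297.6018981933594, 205.0433959960937
[... 911 characters left out ...]
15687276, 0.40824645008238525]] [0.5056 0.3291] [0.1183 0.2209 0.1215 0.2169]
block [[0.5590607490689491, -0.30357115243631444], [0.5529601976391922, -0.36974092143054654], [0.3651749598028188, -0.34262918200275827], [0.37232905483357026, -0.27944224070445306]] [ 0.4624 -0.3238] [0.0665 0.1897 0.0636 0.1883]
tray [[0.39565569517853205, 0.2879662602787949], [0.6137708788718493, 0.22510829424820455], [0.6282290515885461, 0.36233330040208034], [0.4214891486633877, 0.38742106404600873]] [0.5148 0.3157]
block [[0.3713140644233103, -0.3447241634463485], [0.37609174312927907, -0.2867962471844351], [0.567807423679563, -0.3135471295204731], [0.5577536715986917, -0.3701789182203994]] [ 0.4682 -0.3288]
```

View pics/pin.png

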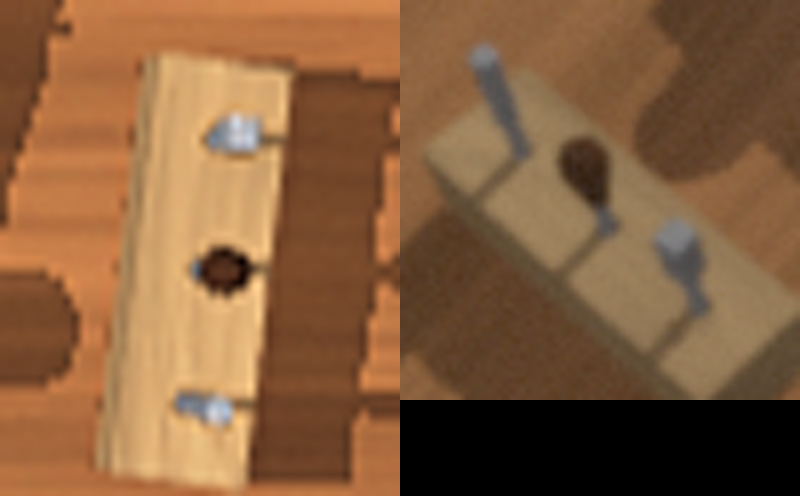

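The pin's head stands over the +x hole of the block, ~(.521,-.333), with flats about square to the block. The hole from two views is (.572,-.025,.072), matching the drawing estimate (.572,-.024), and the stick is at (.546,-.002), height .087, axis angle .97 rad. Now a planner that prints rows.

```bash
cat > plan.py <<'E'
# usage: plan.py fingers x y z phi nrows   (phi = world angle of tool x)
import sys,numpy as np
from workcell import *
def cur():
    o=get_obs();w,x,y,z=o["eef_rot"];return o,np.array(o["ee_pos"]),np.arctan2(2*(x*y+w*z),1-2*(y*y+z*z))
if __name__=="__main__":
    f,X,Y,Z,ph,n=map(float,sys.argv[1:7]);n=int(n)
    o,p,a=cur();t=np.array([X,Y,Z]);print("t",o["clock"],"p",p.round(4),"phi",round(a,3),"q",o["joints"].round(2),"F",o["contact_force"].round(1),"w",round(o["grip_width"],4))
    d=(ph-a+np.pi)%(2*np.pi)-np.pi;R=[]
    for i in range(n):
        s=(t-p)/(n-i);c,S=np.cos(a),np.sin(a)
        u=np.round(np.array([c*s[0]+S*s[1],S*s[0]-c*s[1],-s[2]])/.75,4);tw=round(-np.clip(d,-.148*(n-i),.148*(n-i))/(n-i)/(np.pi/2),4)
        p=p+np.array([c*u[0]+S*u[1],S*u[0]-c*u[1],-u[2]])*.75;a-=tw*np.pi/2;d+=tw*np.pi/2
        R.append("%g %g %g %g %g"%(f,*u,tw))
    for i in range(0,n,5):print("; ".join(R[i:i+5]))
    print("end",p.round(4),a)
E
python3 plan.py .45 .546 -.002 .2 .97 15
```

```text
t 0.1 p [ 0.2289 -0.5267  0.2264] phi 0.41 q [-1.31  0.21  1.54 -0.    1.39 -0.15] F [-0.3  0.5 -0.8] w 0.0939
0.45 0.0444 -0.0316 0.0023 -0.0238; 0.45 0.0456 -0.0299 0.0023 -0.0238; 0.45 0.0467 -0.0281 0.0024 -0.0238; 0.45 0.0477 -0.0264 0.0023 -0.0238; 0.45 0.0486 -0.0246 0.0024 -0.0238
0.45 0.0495 -0.0227 0.0023 -0.0238; 0.45 0.0503 -0.0209 0.0024 -0.0238; 0.45 0.0511 -0.019 0.0023 -0.0238; 0.45 0.0518 -0.017 0.0024 -0.0237; 0.45 0.0524 -0.0151 0.0023 -0.0238
0.45 0.0529 -0.0131 0.0024 -0.0237; 0.45 0.0533 -0.0112 0.0023 -0.0238; 0.45 0.0537 -0.0092 0.0024 -0.0237; 0.45 0.054 -0.0072 0.0023 -0.0238; 0.45 0.0543 -0.0051 0.0024 -0.0237
end [ 0.546 -0.002  0.2  ] 0.9699338583661548
```

drive_tool(targets="0.45 0.044 -0.032 0.002 -0.024; 0.45 0.046 -0.03 0.002 -0.024; 0.45 0.047 -0.028 0.002 -0.024; 0.45 0.048 -0.026 0.002 -0.024; 0.45 0.049 -0.025 0.002 -0.024")

```text
clock: 0.6
ee_pos: [0.3355, -0.35, 0.2194]
eef_rot: [-0.0, 0.955, 0.295, -0.0]
contact_force: [0.8, -0.5, 0.1]
grip_width: 0.0575
grip_force: 0.0
```

drive_tool(targets="0.45 0.05 -0.023 0.002 -0.024; 0.45 0.05 -0.021 0.002 -0.024; 0.45 0.051 -0.019 0.002 -0.024; 0.45 0.052 -0.017 0.002 -0.024; 0.45 0.052 -0.015 0.002 -0.024")

```text
clock: 1.1
ee_pos: [0.4407, -0.1747, 0.2121]
eef_rot: [-0.0, 0.923, 0.384, -0.0]
contact_force: [-0.1, -0.4, 0.2]
grip_width: 0.0518
grip_force: 0.0
```

drive_tool(targets="0.45 0.053 -0.013 0.002 -0.024; 0.45 0.053 -0.011 0.002 -0.024; 0.45 0.054 -0.009 0.002 -0.024; 0.45 0.054 -0.007 0.002 -0.024; 0.45 0.054 -0.005 0.002 -0.024")

```text
clock: 1.6
ee_pos: [0.546, 0.0, 0.2044]
eef_rot: [-0.0, 0.883, 0.469, -0.0]
contact_force: [-0.6, -0.1, 0.5]
grip_width: 0.0519
grip_force: 0.0
```

```bash
python3 plan.py .45 .546 -.002 .1 .97 5
```

```text
t 1.6 p [0.546  0.     0.2044] phi 0.977 q [-0.16  0.17  1.64 -0.    1.34  0.44] F [-0.6 -0.1  0.5] w 0.0519
0.45 -0.0004 0.0003 0.0278 0.0009; 0.45 -0.0005 0.0003 0.0279 0.0009; 0.45 -0.0004 0.0003 0.0278 0.0009; 0.45 -0.0005 0.0003 0.0279 0.0009; 0.45 -0.0004 0.0004 0.0278 0.0009
end [ 0.546 -0.002  0.1  ] 0.9699827927343915
```

drive_tool(targets="0.45 -0.002 0.001 0.04 0.004; 0.45 0 0 0.04 0; 0.45 0 0 0.03 0; 0.45 0 0 0.02 0; 0.45 0 0 0.009 0")

```text
clock: 2.1
ee_pos: [0.5436, -0.0029, 0.0982]
eef_rot: [-0.001, 0.885, 0.466, -0.002]
contact_force: [-0.1, -0.5, -0.5]
grip_width: 0.0515
grip_force: 0.0
```

drive_tool(targets="1 0 0 0 0; 1 0 0 0 0; 1 0 0 0 0; 1 0 0 0 0; 1 0 0 0 0", newtons=20)

```text
clock: 2.6
ee_pos: [0.5463, -0.0035, 0.1019]
eef_rot: [0.001, 0.885, 0.466, 0.001]
contact_force: [-0.7, -0.8, 2.0]
grip_width: 0.0237
grip_force: 20.0
```

drive_tool(targets="1 0 0 -0.02 0; 1 0 0 -0.04 0; 1 0 0 -0.04 0; 1 0 0 -0.03 0; 1 0 0 0 0")

```text
clock: 3.1
ee_pos: [0.5483, -0.0037, 0.2024]
eef_rot: [0.003, 0.885, 0.466, 0.003]
contact_force: [0.4, -0.9, -0.2]
grip_width: 0.024
grip_force: 20.0
```

```bash
python3 plan.py 1 .467 .334 .2 -.175 10; python3 - <<'E'
from workcell import *
import cv2,pickle
for n in("scene","top"):
    d=get_image(n); pickle.dump(d,open(f"pics/{n}1.pkl","wb"))
    cv2.imwrite(f"pics/{n}1.png",cv2.resize(d["color"][100:290,170:430],None,fx=3,fy=3))
E
```

```text
t 3.1 p [ 0.5483 -0.0037  0.2024] phi 0.969 q [-0.16  0.17  1.64  0.    1.32  0.44] F [ 0.4 -0.9 -0.2] w 0.024
1 0.031 -0.0344 0.0003 0.0728; 1 0.0269 -0.0377 0.0003 0.0728; 1 0.0224 -0.0406 0.0003 0.0728; 1 0.0176 -0.0428 0.0003 0.0728; 1 0.0126 -0.0446 0.0003 0.0729
1 0.0074 -0.0457 0.0003 0.0728; 1 0.0021 -0.0463 0.0004 0.0729; 1 -0.0031 -0.0462 0.0003 0.0728; 1 -0.0084 -0.0455 0.0004 0.0729; 1 -0.0136 -0.0443 0.0003 0.0728
end [0.467 0.334 0.2  ] -0.17496602760426366
```

View pics/scene1.png

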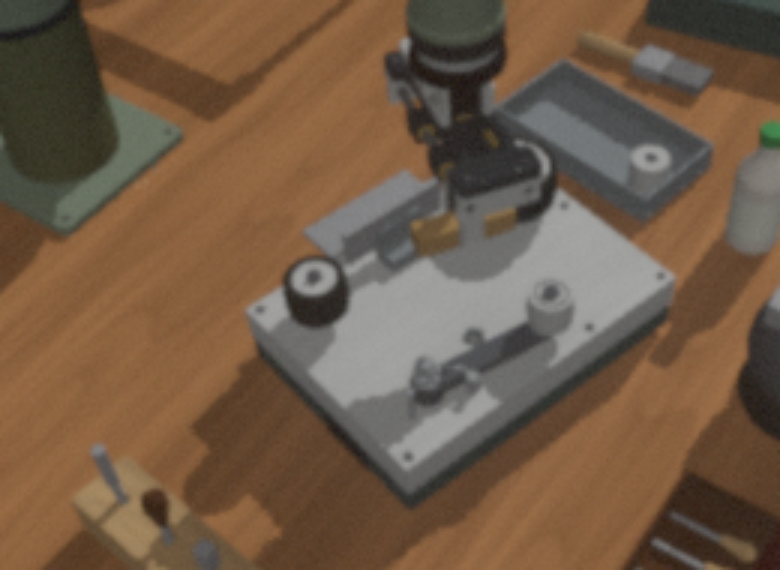

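The scene crop shows the stick held level in the fingers (~470,228) and the arm at rest, with nothing else moved. On to the tray.

drive_tool(targets="1 0.031 -0.034 0 0.073; 1 0.027 -0.038 0 0.073; 1 0.022 -0.041 0 0.073; 1 0.018 -0.043 0 0.073; 1 0.013 -0.045 0 0.073")

```text
clock: 3.7
ee_pos: [0.5029, 0.1673, 0.1955]
eef_rot: [-0.0, 0.981, 0.194, -0.002]
contact_force: [0.3, 0.3, -0.4]
grip_width: 0.0238
grip_force: 20.0
```

drive_tool(targets="1 0.007 -0.046 0 0.073; 1 0.002 -0.046 0 0.073; 1 -0.003 -0.046 0 0.073; 1 -0.008 -0.046 0 0.073; 1 -0.014 -0.044 0 0.073")

```text
clock: 4.2
ee_pos: [0.4624, 0.3358, 0.1954]
eef_rot: [0.001, 0.996, -0.091, -0.002]
contact_force: [1.4, 0.1, -0.2]
grip_width: 0.0238
grip_force: 20.0
```

drive_tool(targets="1 0 0 0.03 0; 1 0 0 0.04 0; 1 0 0 0.03 0")

```text
clock: 4.5
ee_pos: [0.4617, 0.3345, 0.119]
eef_rot: [0.002, 0.996, -0.088, -0.002]
contact_force: [0.3, 0.0, -1.0]
grip_width: 0.0238
grip_force: 20.0
```

```bash
python3 plan.py 1 .467 .334 .033 -.175 5; python3 - <<'E'
from workcell import *
import cv2,pickle
for n in("scene","top"):
    d=get_image(n); pickle.dump(d,open(f"pics/{n}2.pkl","wb"))
    cv2.imwrite(f"pics/{n}2.png",cv2.resize(d["color"][150:280,170:300],None,fx=4,fy=4) if n=="top" else cv2.resize(d["color"][80:230,300:500],None,fx=3,fy=3))
E
```

```text
t 4.5 p [0.4617 0.3345 0.119 ] phi -0.177 q [ 0.48  0.31  1.65 -0.    1.19  2.22] F [ 0.3  0.  -1. ] w 0.0238
1 0.0014 -0.0001 0.0229 -0.0002; 1 0.0014 -0.0001 0.0229 -0.0002; 1 0.0014 -0.0001 0.023 -0.0002; 1 0.0014 -0.0002 0.0229 -0.0002; 1 0.0014 -0.0001 0.023 -0.0003
end [0.467 0.334 0.033] -0.17492323226171455
```

View pics/scene2.png

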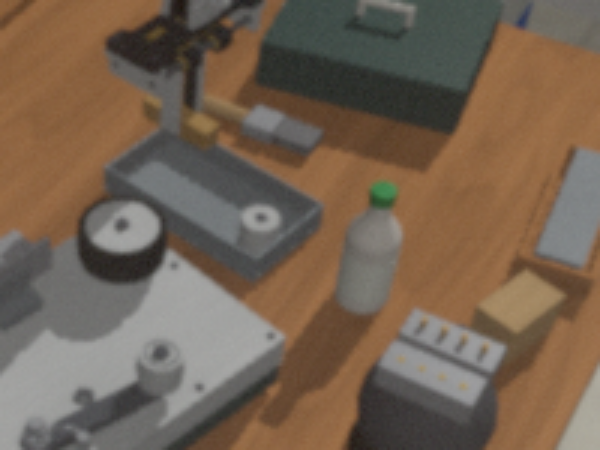

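The crop shows the stick over the tray's near-robot part, with tray rim corners at (107,170), (258,272), (322,210). I check those against the target.

```bash
python3 - <<'E'
from h import *
D=load(2);S,T=D["scene"],D["top"]
Q=[plane(S,(x/3+300,y/3+80),.035) for x,y in((107,170),(322,210),(258,272))];print(Q,(Q[0]+Q[1])/2)
# deck screws and hole refined, views 1/2
for p in((171+0,0),):pass
D1=load(1)["scene"];h=dark(D1,(474/3+170,336/3+100),3);print("hole scene",h,plane(D1,h,.075))
h2=dark(T,(316.7,202.7),4);print("hole top",h2,plane(T,h2,.075),tri((T,D1),(h2,h)))
E
```

```text
[array([0.3976, 0.2892]), array([0.6304, 0.358 ]), array([0.6166, 0.2372])] [0.514  0.3236]
hole scene [331. 215.] [ 0.5863 -0.0305]
hole top [316.1675 202.426 ] [ 0.5726 -0.0234] (array([ 0.5764, -0.0213,  0.0581]), np.float64(0.003251829838895649))
```

drive_tool(targets="1 0.006 0 0.04 0; 1 0 0 0.035 0; 1 0 0 0.025 0; 1 0 0 0.008 0; 1 0 0 0.004 0")

```text
clock: 5.1
ee_pos: [0.4684, 0.3341, 0.0387]
eef_rot: [0.0, 0.996, -0.089, -0.001]
contact_force: [-0.6, -0.5, -0.7]
grip_width: 0.0236
grip_force: 20.0
```

drive_tool(targets="1 0 0 0.002 0; 0.45 0 0 0 0; 0.45 0 0 0 0; 0.45 0 0 0 0; 0.45 0 0 -0.01 0")

```text
clock: 5.6
ee_pos: [0.4681, 0.3341, 0.045]
eef_rot: [0.0, 0.996, -0.089, -0.001]
contact_force: [0.4, -0.2, -0.3]
grip_width: 0.0504
grip_force: 0.0
```

drive_tool(targets="0.45 0 0 -0.06 0; 0.45 0 0 -0.06 0; 0.45 0 0 -0.06 0; 0.45 0 0 -0.04 0; 0.45 0 0 0 0")

```text
clock: 6.1
ee_pos: [0.4723, 0.3363, 0.2176]
eef_rot: [-0.004, 0.996, -0.089, 0.006]
contact_force: [1.0, 0.6, 0.6]
grip_width: 0.0516
grip_force: 0.0
```

```bash
python3 plan.py .45 .521 -.333 .22 -.1 17; python3 - <<'E'
from workcell import *
from h import *
for n in("scene","top"):
    d=get_image(n); pickle.dump(d,open(f"pics/{n}3.pkl","wb"))
D=load(3);qs=[]
for n,box in(("top",(190,190,240,250)),("scene",(330,115,410,170))):
    m=mask(D[n],(10,90,90),(25,255,255),box)
    hs=cv2.findContours(m,0,2)[0]
    for c in sorted(hs,key=cv2.contourArea)[-3:]:
        M=cv2.moments(c)
        if M["m00"]>8:
            q=(M["m10"]/M["m00"],M["m01"]/M["m00"]);print(n,M["m00"],q,plane(D[n],q,.02),cv2.minAreaRect(c))
E
```

```text
t 6.1 p [0.4723 0.3363 0.2176] phi -0.178 q [ 0.47  0.22  1.55 -0.    1.36  2.22] F [1.  0.6 0.6] w 0.0516
0.45 0.013 0.051 -0.0002 -0.0029; 0.45 0.0128 0.0511 -0.0002 -0.0029; 0.45 0.0126 0.0511 -0.0002 -0.0029; 0.45 0.0123 0.0512 -0.0002 -0.0029; 0.45 0.0121 0.0512 -0.0002 -0.0029
0.45 0.0119 0.0513 -0.0002 -0.0029; 0.45 0.0116 0.0513 -0.0002 -0.0029; 0.45 0.0114 0.0514 -0.0002 -0.0029; 0.45 0.0112 0.0514 -0.0002 -0.0029; 0.45 0.0109 0.0515 -0.0002 -0.0029
0.45 0.0107 0.0515 -0.0002 -0.0029; 0.45 0.0105 0.0516 -0.0002 -0.0029; 0.45 0.0102 0.0516 -0.0002 -0.0029; 0.45 0.01 0.0517 -0.0002 -0.0029; 0.45 0.0097 0.0517 -0.0002 -0.0029
0.45 0.0095 0.0518 -0.0001 -0.0029; 0.45 0.0093 0.0518 -0.0002 -0.0029
end [ 0.521 -0.333  0.22 ] -0.10006336232568788
top 29.5 (232.91525423728814, 191.10734463276833) [0.6186 0.284 ] ((228.0, 191.5), (3.0, 22.0), 90.0)
top 148.0 (236.41666666666666, 236.22747747747746) [0.4527 0.2689] ((235.0, 229.0), (40.0, 8.0), 90.0)
top 402.0 (197.2636815920398, 203.5580431177446) [0.5727 0.4148] ((198.5, 206.0), (32.0, 17.0), 90.0)
scene 57.5 (363.60869565217394, 164.28695652173914) [0.5366 0.2382] ((364.1352844238281, 164.85879516601562), (21.091537475585938, 4.371700286865234), 32.47119140625)
scene 184.5 (360.583559168925, 140.55013550135502) [0.4704 0.3321] ((360.406494140625, 140.66615295410156), (24.676481246948242, 9.042596817016602), 29.357755661010742)
scene 1126.5 (373.79286876756913, 131.20091729545788) [0.4844 0.3985] ((369.5, 142.0), (54.0, 79.0), 90.0)
```

The stick lies in the tray (scene ray at (361,141) → (.470,.332)). Now to the pin.

drive_tool(targets="0.45 0.013 0.051 0 -0.002; 0.45 0.013 0.051 0 -0.002; 0.45 0.013 0.051 0 -0.002; 0.45 0.012 0.051 0 -0.002; 0.45 0.012 0.051 0 -0.002")

```text
clock: 6.7
ee_pos: [0.4807, 0.1362, 0.2076]
eef_rot: [0.0, 0.997, -0.081, -0.002]
contact_force: [0.5, 0.2, -0.3]
grip_width: 0.0519
grip_force: 0.0
```

drive_tool(targets="0.45 0.012 0.051 0 -0.002; 0.45 0.012 0.051 0 -0.002; 0.45 0.011 0.051 0 -0.002; 0.45 0.011 0.051 0 -0.002; 0.45 0.011 0.051 0 -0.002")

```text
clock: 7.2
ee_pos: [0.4934, -0.0588, 0.2077]
eef_rot: [-0.001, 0.997, -0.073, -0.002]
contact_force: [0.1, -0.2, 0.1]
grip_width: 0.0522
grip_force: 0.0
```

drive_tool(targets="0.45 0.011 0.051 0 -0.002; 0.45 0.01 0.051 0 -0.002; 0.45 0.01 0.051 0 -0.002; 0.45 0.01 0.051 0 -0.002; 0.45 0.01 0.051 0 -0.002")

```text
clock: 7.7
ee_pos: [0.5048, -0.253, 0.2073]
eef_rot: [-0.001, 0.998, -0.065, -0.002]
contact_force: [0.5, 0.1, 0.3]
grip_width: 0.0518
grip_force: 0.0
```

```bash
python3 plan.py .45 .521 -.333 .15 -.13 5; python3 - <<'E'
from h import *
# refine pin head / punch / burnisher positions by non-wood (low saturation, bright) blobs in the clean view
D=load(0)
for n,box in(("top",(390,205,425,262)),("scene",(190,240,252,310))):
    m=mask(D[n],(90,15,70),(125,255,255),box)
    for c in cv2.findContours(m,0,2)[0]:
        M=cv2.moments(c)
        if M["m00"]>3: print(n,M["m00"],(M["m10"]/M["m00"],M["m01"]/M["m00"]),cv2.boundingRect(c))
# expected pixels of pin head top/bottom centre for the guess
for n in D: print(n,proj(D[n],[[.521,-.333,.105],[.521,-.333,.075],[.521,-.333,.045]]))
E
```

```text
t 7.7 p [ 0.5048 -0.253   0.2073] phi -0.131 q [-0.62  0.21  1.59  0.    1.36  1.08] F [0.5 0.1 0.3] w 0.0518
0.45 0.0071 0.0206 0.0153 -0.0001; 0.45 0.007 0.0206 0.0153 -0.0001; 0.45 0.0071 0.0206 0.0153 -0.0001; 0.45 0.007 0.0206 0.0153 -0.0001; 0.45 0.0071 0.0205 0.0152 -0.0001
end [ 0.521 -0.333  0.15 ] -0.1299374136860315
scene [[237.5536 279.8705]
 [239.7515 286.2299]
 [241.8528 292.3097]]
top [[405.384  216.5691]
 [403.6431 216.8818]
 [401.9701 217.1822]]
```

drive_tool(targets="0.45 0.007 0.02 0.01 0; 0.45 0.007 0.02 0.01 0; 0.45 0.007 0.021 0.01 0; 0.45 0.007 0.021 0.01 0; 0.45 0.007 0.021 0.01 0")

```text
clock: 8.2
ee_pos: [0.5227, -0.3326, 0.1715]
eef_rot: [-0.0, 0.998, -0.065, -0.0]
contact_force: [0.1, 0.1, 0.2]
grip_width: 0.0517
grip_force: 0.0
```

drive_tool(targets="0.45 0 0 0 0")

```text
clock: 8.3
ee_pos: [0.5221, -0.3336, 0.1709]
eef_rot: [-0.0, 0.998, -0.066, -0.001]
contact_force: [-0.2, 0.4, 0.9]
grip_width: 0.0521
grip_force: 0.0
```

```bash
python3 plan.py .45 .521 -.333 .092 -.13 5; python3 - <<'E'
from workcell import *
from h import *
out=[]
for n,(x0,y0,x1,y1) in(("top",(375,195,435,265)),("scene",(190,225,250,295))):
    d=get_image(n); pickle.dump(d,open(f"pics/{n}4.pkl","wb")); out.append(cv2.resize(d["color"][y0:y1,x0:x1],(396,462),interpolation=cv2.INTER_CUBIC))
cv2.imwrite("pics/pin4.png",np.hstack(out))
E
```

```text
t 8.3 p [ 0.5221 -0.3336  0.1709] phi -0.132 q [-0.71  0.35  1.48 -0.    1.31  0.99] F [-0.2  0.4  0.9] w 0.0521
0.45 -0.0003 -0.0001 0.021 -0.0002; 0.45 -0.0003 -0.0001 0.021 -0.0002; 0.45 -0.0003 -0.0001 0.0211 -0.0002; 0.45 -0.0003 -0.0001 0.021 -0.0002; 0.45 -0.0003 -0.0002 0.0211 -0.0002
end [ 0.521 -0.333  0.092] -0.13007395606427563
```

View pics/pin4.png

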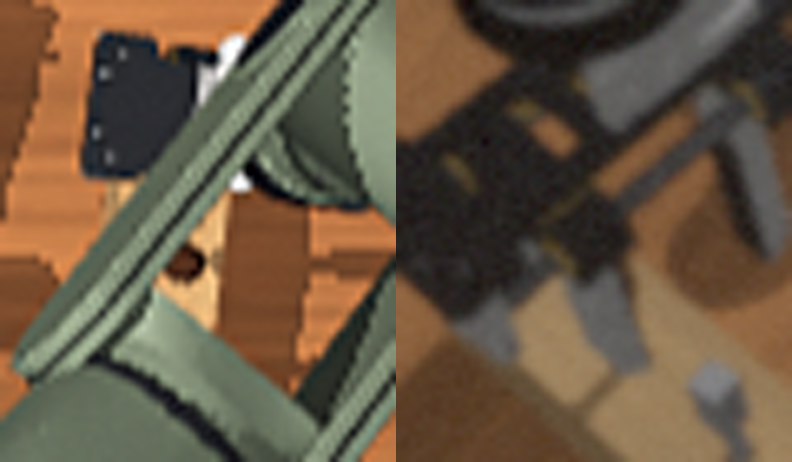

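Left: the forearm hides most; right: the near finger tip is at (625,365) and the far one at (775,250), straddling the pin head at (718,380). The midpoint agrees with the projected target, so I descend and grip.

drive_tool(targets="0.45 -0.001 0 0.03 0; 0.45 0 0 0.03 0; 0.45 0 0 0.025 0; 0.45 0 0 0.015 0; 0.45 0 0 0.005 0")

```text
clock: 8.9
ee_pos: [0.5212, -0.3312, 0.093]
eef_rot: [-0.001, 0.998, -0.065, -0.001]
contact_force: [-1.1, 0.1, -0.4]
grip_width: 0.0516
grip_force: 0.0
```

drive_tool(targets="0.7 0 0 0 0; 0.8 0 0 0 0; 0.85 0 0 0 0; 1 0 0 0 0; 1 0 0 0 0", newtons=15)

```text
clock: 9.4
ee_pos: [0.5219, -0.3327, 0.0946]
eef_rot: [0.0, 0.998, -0.065, 0.0]
contact_force: [-0.6, 0.8, -0.1]
grip_width: 0.015
grip_force: 0.2
```

drive_tool(targets="1 0 0 0 0; 1 0 0 0 0")

```text
clock: 9.6
ee_pos: [0.5216, -0.3332, 0.0944]
eef_rot: [0.001, 0.998, -0.065, 0.0]
contact_force: [-1.9, -1.3, 2.2]
grip_width: 0.0137
grip_force: 15.0
```

```bash
python3 plan.py 1 .521 -.333 .15 -.13 5
```

```text
t 9.6 p [ 0.5216 -0.3332  0.0944] phi -0.131 q [-0.71  0.43  1.54 -0.    1.17  0.99] F [-1.9 -1.3  2.2] w 0.0137
1 -0.0002 -0 -0.0148 -0.0001; 1 -0.0002 -0 -0.0148 -0.0001; 1 -0.0002 -0 -0.0148 -0.0001; 1 -0.0001 -0.0001 -0.0149 -0.0001; 1 -0.0002 -0 -0.0148 -0
end [ 0.521 -0.333  0.15 ] -0.13001364853575784
```

The pin's head is held flat (13.7 mm); its tip is 79.4 mm below the TCP. Firm up the grip and lift.

drive_tool(targets="1 0 0 0 0; 1 0 0 -0.02 0; 1 0 0 -0.04 0; 1 0 0 -0.05 0; 1 0 0 -0.05 0", newtons=55)

```text
clock: 10.1
ee_pos: [0.5213, -0.331, 0.2143]
eef_rot: [-0.002, 0.998, -0.065, -0.001]
contact_force: [0.3, -0.7, -0.6]
grip_width: 0.014
grip_force: 55.0
```

drive_tool(targets="1 0 0 -0.04 0; 1 0 0 -0.01 0; 1 0 0 0 0")

```text
clock: 10.4
ee_pos: [0.5223, -0.3322, 0.2526]
eef_rot: [0.0, 0.998, -0.065, 0.001]
contact_force: [-0.0, -0.1, -1.8]
grip_width: 0.0137
grip_force: 55.0
```

```bash
python3 plan.py 1 .6275 -.0486 .25 1.795 14
```

```text
t 10.4 p [ 0.5223 -0.3322  0.2526] phi -0.13 q [-0.71  0.28  1.4   0.    1.46  0.99] F [-0.  -0.1 -1.8] w 0.0137
1 0.0064 -0.0281 0.0002 -0.0875; 1 0.0102 -0.0269 0.0002 -0.0876; 1 0.0138 -0.0253 0.0003 -0.0875; 1 0.0172 -0.0232 0.0002 -0.0876; 1 0.0202 -0.0206 0.0003 -0.0875
1 0.0228 -0.0176 0.0002 -0.0876; 1 0.025 -0.0143 0.0003 -0.0875; 1 0.0267 -0.0108 0.0002 -0.0876; 1 0.0279 -0.007 0.0003 -0.0875; 1 0.0286 -0.0031 0.0002 -0.0876
1 0.0288 0.0008 0.0003 -0.0875; 1 0.0284 0.0048 0.0002 -0.0876; 1 0.0275 0.0087 0.0003 -0.0875; 1 0.0261 0.0123 0.0002 -0.0876
end [ 0.6275 -0.0486  0.25  ] 1.7950286407364568
```

drive_tool(targets="1 0.006 -0.028 0 -0.088; 1 0.01 -0.027 0 -0.088; 1 0.014 -0.025 0 -0.088; 1 0.017 -0.023 0 -0.088; 1 0.02 -0.021 0 -0.088")

```text
clock: 10.9
ee_pos: [0.5572, -0.2291, 0.2477]
eef_rot: [-0.003, 0.96, 0.279, -0.002]
contact_force: [0.3, -0.4, -0.4]
grip_width: 0.0136
grip_force: 55.0
```

drive_tool(targets="1 0.023 -0.018 0 -0.088; 1 0.025 -0.014 0 -0.088; 1 0.027 -0.011 0 -0.088; 1 0.028 -0.007 0 -0.087; 1 0.029 -0.003 0 -0.087")

```text
clock: 11.4
ee_pos: [0.5945, -0.1272, 0.2477]
eef_rot: [-0.003, 0.81, 0.587, -0.002]
contact_force: [0.0, -0.1, -1.0]
grip_width: 0.0135
grip_force: 55.0
```

drive_tool(targets="1 0.029 0.001 0 -0.087; 1 0.028 0.005 0 -0.087; 1 0.028 0.009 0 -0.087; 1 0.026 0.012 0 -0.087; 1 0 0 0 0")

```text
clock: 11.9
ee_pos: [0.625, -0.0448, 0.2478]
eef_rot: [-0.003, 0.622, 0.783, -0.001]
contact_force: [-0.1, -1.2, -1.3]
grip_width: 0.0134
grip_force: 55.0
```

```bash
python3 plan.py 1 .6275 -.0486 .16 1.795 5;  python3 - <<'E'
from workcell import *
from h import *
out=[]
for n,(x0,y0,x1,y1) in(("top",(280,160,380,260)),("scene",(250,150,400,300))):
    d=get_image(n); pickle.dump(d,open(f"pics/{n}5.pkl","wb")); out.append(cv2.resize(d["color"][y0:y1,x0:x1],(400,400) if n=="top" else (400,400),interpolation=cv2.INTER_CUBIC))
cv2.imwrite("pics/pin5.png",np.hstack(out))
E
```

```text
t 11.9 p [ 0.625  -0.0448  0.2478] phi 1.799 q [-0.21  0.3   1.38  0.    1.47 -0.44] F [-0.1 -1.2 -1.3] w 0.0134
1 -0.0011 0.0004 0.0234 0.0005; 1 -0.0011 0.0004 0.0234 0.0005; 1 -0.0012 0.0004 0.0234 0.0005; 1 -0.0011 0.0005 0.0234 0.0004; 1 -0.0012 0.0004 0.0235 0.0005
end [ 0.6275 -0.0486  0.16  ] 1.7949421178721283
```

View pics/pin5.png

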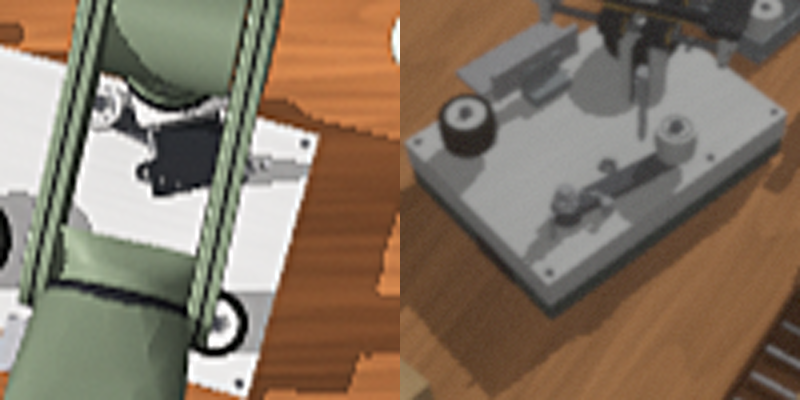

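Top: the gripper hides the hole; scene: the pin hangs upright, its tip at crop (642,135) → px (341,201), with the hole at (328,212), the bar at rest and the deck clear. I check the scene camera's bias with the tip.

```bash
python3 - <<'E'
from h import *
D=load(5);S=D["scene"];T=load(0)["top"]
print("tip px expected",proj(S,[.625,-.0448,.1684]),"seen 340.8 200.6")
g=cv2.cvtColor(S["color"],cv2.COLOR_BGR2GRAY);print(g[192:206,334:348]);print(g[206:218,321:335])
g=cv2.cvtColor(T["color"],cv2.COLOR_BGR2GRAY);print(g[197:209,310:324])
h=[.5722,-.0243,.075];print("hole proj",proj(S,h),proj(T,h))
E
```

```text
tip px expected [[340.537  201.9044]] seen 340.8 200.6
[[137 150 154 157 149 119  98 101 125 153 161 160 161 161]
 [155 158 158 158 149 120 100  99 125 155 162 161 160 162]
 [161 162 159 159 149 121  97  98 123 153 160 159 159 156]
 [159 159 158 159 148 125  97  95 124 154 161 159 159 154]
 [160 158 160 159 150 123  99  99 123 152 161 161 158 150]
 [157 157 160 159 149 123  98 104 126 153 161 158 152 146]
 [159 161 158 158 147 116  95 103 129 153 157 152 144 143]
 [159 159 158 158 146 117  96 106 132 154 154 143 135 144]
 [157 158 160 157 146 115  96 106 136 155 153 134 126 141]
 [158 159 160 155 149 126 103 115 144 155 149 123 106 119]
 [159 158 161 157 154 138 121 133 153 156 148 123  99 102]
 [159 158 157 158 156 152 146 150 156 156 149 126 101  96]
 [156 156 158 159 160 158 155 158 157 159 150 131 100  92]
 [156 157 158 155 157 158 157 156 159 156 153 137 106  94]]
[[158 156 159 157 157 158 157 158 156 157 156 157 157 157]
 [157 161 160 158 156 158 156 154 155 155 155 157 155 155]
 [160 160 156 157 154 147 148 148 150 151 153 158 158 158]
 [159 158 157 154 145 128 121 123 132 139
[... 553 characters left out ...]
26 225 224 223 224 226 230 235 236 240 188 186 134  85]
 [228 227 227 228 234 240 203 217 232 231 232 237 208 183]
 [230 229 229 235 217 194 102 138 191 237 229 227 228 235]
 [201 199 233 245 139  27  42  72  76 182 236 229 226 226]
 [147 141 206 231  53  43 129 141  89  70 235 231 228 228]
 [147 146 148 175  36  57 158 148 125 137 233 228 226 227]
 [151 150 151 159  62  41 116  87 127 207 231 228 224 225]
 [129 152 155 158 123 106 101  69 198 238 232 228 226 226]
 [145 148 131 153 158 163 137 122 208 201 232 229 227 226]
 [180 153 138 128 154 157 155 155 148 141 200 196 230 226]
 [168 167 174 145 149 131 153 155 153 150 146 137 235 231]]
hole proj [[327.9102 211.3553]] [[316.4329 202.5407]]
```

drive_tool(targets="1 -0.005 0.002 0.03 0.002; 1 0 0 0.03 0; 1 0 0 0.03 0; 1 0 0 0.02 0; 1 0 0 0.007 0")

```text
clock: 12.5
ee_pos: [0.6265, -0.0517, 0.1607]
eef_rot: [-0.002, 0.626, 0.78, -0.001]
contact_force: [-0.3, 0.2, -0.7]
grip_width: 0.0133
grip_force: 55.0
```

drive_tool(targets="1 0 0 0 0; 1 0 0 0 0")

```text
clock: 12.7
ee_pos: [0.6291, -0.0515, 0.1647]
eef_rot: [0.001, 0.625, 0.781, 0.0]
contact_force: [-0.0, 0.6, 0.2]
grip_width: 0.0139
grip_force: 55.0
```

```bash
python3 plan.py 1 .6133 -.0359 .16 1.795 5
```

```text
t 12.7 p [ 0.6291 -0.0515  0.1647] phi 1.791 q [-0.22  0.38  1.46 -0.    1.3  -0.44] F [-0.   0.6  0.2] w 0.0139
1 0.005 -0.0032 0.0013 -0.0005; 1 0.005 -0.0032 0.0013 -0.0005; 1 0.005 -0.0032 0.0012 -0.0004; 1 0.005 -0.0032 0.0013 -0.0005; 1 0.005 -0.0032 0.0012 -0.0004
end [ 0.6133 -0.0359  0.16  ] 1.794999713154718
```

drive_tool(targets="1 0.005 -0.003 0.002 0; 1 0.005 -0.003 0.002 0; 1 0.005 -0.003 0.002 0; 1 0.005 -0.003 0 0; 1 0.005 -0.003 0 0")

```text
clock: 13.2
ee_pos: [0.614, -0.0358, 0.1598]
eef_rot: [0.002, 0.625, 0.781, 0.0]
contact_force: [2.8, -3.0, -1.0]
grip_width: 0.0138
grip_force: 55.0
```

```bash
python3 plan.py 1 .5922 -.0269 .16 1.795 5
```

```text
t 13.2 p [ 0.614  -0.0358  0.1598] phi 1.792 q [-0.2   0.35  1.51 -0.    1.28 -0.42] F [ 2.8 -3.  -1. ] w 0.0138
1 0.0036 -0.0051 -0.0001 -0.0004; 1 0.0036 -0.0052 -0.0001 -0.0003; 1 0.0036 -0.0051 -0 -0.0004; 1 0.0036 -0.0052 -0.0001 -0.0003; 1 0.0036 -0.0051 -0 -0.0004
end [ 0.5922 -0.0269  0.16  ] 1.795076466355008
```

Contact with the bar, about 3–4 N. I carry on round the arc.

drive_tool(targets="1 0.004 -0.005 0 0; 1 0.004 -0.005 0 0; 1 0.004 -0.005 0 0; 1 0.003 -0.005 0 0; 1 0.003 -0.005 0 0")

```text
clock: 13.7
ee_pos: [0.5924, -0.0264, 0.1597]
eef_rot: [0.001, 0.625, 0.781, 0.0]
contact_force: [2.6, -2.5, -0.1]
grip_width: 0.0137
grip_force: 55.0
```

```bash
python3 plan.py 1 .572 -.0252 .16 1.795 5
```

```text
t 13.7 p [ 0.5924 -0.0264  0.1597] phi 1.792 q [-0.19  0.3   1.57 -0.    1.27 -0.41] F [ 2.6 -2.5 -0.1] w 0.0137
1 0.0015 -0.0052 -0.0001 -0.0004; 1 0.0015 -0.0053 -0.0001 -0.0004; 1 0.0015 -0.0052 -0.0001 -0.0004; 1 0.0015 -0.0053 -0.0001 -0.0004; 1 0.0015 -0.0052 -0.0001 -0.0003
end [ 0.572  -0.0252  0.16  ] 1.7949561559278566
```

drive_tool(targets="1 0.001 -0.005 0 0; 1 0.001 -0.005 0 0; 1 0.001 -0.005 0 0; 1 0.002 -0.005 0 0; 1 0.001 -0.006 0 0")

```text
clock: 14.2
ee_pos: [0.5725, -0.0253, 0.1596]
eef_rot: [0.0, 0.625, 0.781, 0.001]
contact_force: [5.2, 1.3, 0.8]
grip_width: 0.0138
grip_force: 55.0
```

drive_tool(targets="1 0 0 0 0; 1 0 0 0 0")

```text
clock: 14.4
ee_pos: [0.5723, -0.0254, 0.1594]
eef_rot: [-0.0, 0.625, 0.781, 0.001]
contact_force: [4.0, 1.6, 1.4]
grip_width: 0.0137
grip_force: 55.0
```

```bash
python3 plan.py 1 .572 -.0252 .15 1.795 5; python3 - <<'E'
from workcell import *
from h import *
d=get_image("scene"); pickle.dump(d,open("pics/scene6.pkl","wb"))
cv2.imwrite("pics/s6.png",cv2.resize(d["color"][180:240,290:370],None,fx=9,fy=9,interpolation=cv2.INTER_CUBIC))
p=get_obs()["ee_pos"];print("expected tip",proj(d,[p[0],p[1],p[2]-.0794]))
E
```

```text
t 14.4 p [ 0.5723 -0.0254  0.1594] phi 1.792 q [-0.2   0.27  1.62  0.    1.26 -0.42] F [4.  1.6 1.4] w 0.0137
1 0.0001 -0.0001 0.0025 -0.0004; 1 0.0001 -0 0.0025 -0.0004; 1 0.0001 -0.0001 0.0025 -0.0004; 1 0 -0 0.0025 -0.0003; 1 0.0001 -0.0001 0.0026 -0.0004
end [ 0.572  -0.0252  0.15  ] 1.7950728013350257
expected tip [[327.733  210.4838]]
```

View pics/s6.png

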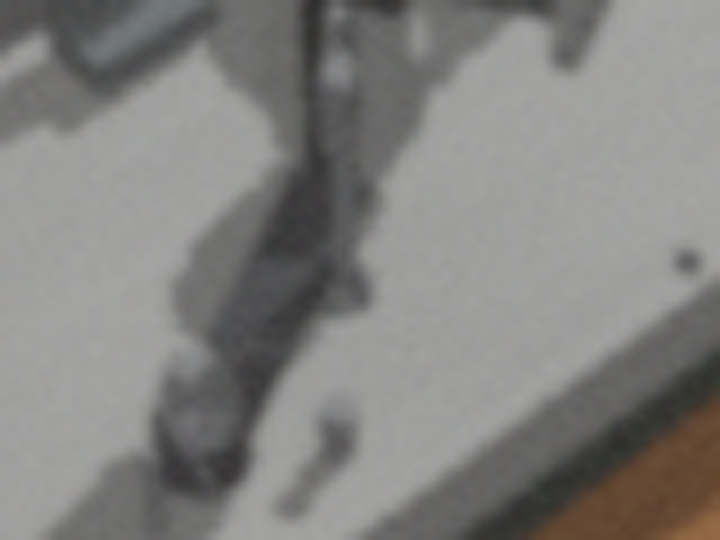

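The crop shows the bar swung in and the pin's tip at (340,262) → px (327.8,209), just above the rim at ~(345,290) → (328,212). The height difference accounts for the gap. Descend carefully.

drive_tool(targets="1 0 0 0.003 0; 1 0 0 0.003 0; 1 0 0 0.003 0; 1 0 0 0.003 0; 1 0 0 0.003 0")

```text
clock: 14.95
ee_pos: [0.5729, -0.0263, 0.1484]
eef_rot: [0.001, 0.625, 0.781, 0.0]
contact_force: [5.6, 1.5, 3.0]
grip_width: 0.0139
grip_force: 55.0
```

drive_tool(targets="1 0 0 0.003 0; 1 0 0 0.003 0; 1 0 0 0.003 0; 1 0 0 0.003 0; 1 0 0 0 0")

```text
clock: 15.45
ee_pos: [0.572, -0.0262, 0.1384]
eef_rot: [-0.0, 0.625, 0.781, -0.0]
contact_force: [5.5, 1.5, 1.1]
grip_width: 0.0138
grip_force: 55.0
```

drive_tool(targets="1 0 0 0.004 0; 1 0 0 0.004 0; 1 0 0 0.004 0; 1 0 0 0.004 0; 1 0 0 0 0")

```text
clock: 15.95
ee_pos: [0.5717, -0.0262, 0.1261]
eef_rot: [-0.0, 0.625, 0.781, -0.0]
contact_force: [4.3, 1.2, 0.4]
grip_width: 0.0139
grip_force: 55.0
```

drive_tool(targets="1 0 0 0.002 0; 1 0 0 0.002 0; 1 0 0 0 0")

```text
clock: 16.25
ee_pos: [0.5722, -0.0262, 0.1242]
eef_rot: [0.0, 0.625, 0.781, -0.0]
contact_force: [3.5, 1.1, 3.3]
grip_width: 0.0134
grip_force: 55.0
```

Fully home (tip ≈.045, bottom contact). Release and withdraw.

drive_tool(targets="0.75 0 0 0 0; 0.7 0 0 0 0; 0.65 0 0 0 0; 0.65 0 0 0 0; 0.65 0 0 -0.01 0")

```text
clock: 16.75
ee_pos: [0.5701, -0.0259, 0.1298]
eef_rot: [-0.002, 0.625, 0.781, -0.001]
contact_force: [-0.5, 0.2, -0.8]
grip_width: 0.0327
grip_force: 0.0
```

drive_tool(targets="0.65 0 0 -0.02 0; 0.65 0 0 -0.04 0; 0.65 0 0 -0.06 0; 0.65 0 0 -0.06 0; 0.65 0 0 0 0")

```text
clock: 17.25
ee_pos: [0.5767, -0.0269, 0.2767]
eef_rot: [0.008, 0.625, 0.781, 0.004]
contact_force: [1.5, -1.2, 0.8]
grip_width: 0.0326
grip_force: 0.0
```

```bash
python3 - <<'E'
from workcell import *
from h import *
o=get_obs();print(o["ee_pos"],o["contact_force"],o["grip_width"])
d=get_image("scene");a,b=load(1)["scene"]["color"],d["color"]
g=cv2.cvtColor(b,cv2.COLOR_BGR2GRAY)
# expected head corners: pin home at hole
P=proj(d,[[.572,-.0258,.135],[.572,-.0258,.105],[.572,-.0258,.09]]);print(P)
x,y=P[0].astype(int);print(g[y-8:y+18,x-9:x+11])
m=mask(d,(10,90,90),(25,255,255),(345,128,378,155));M=cv2.moments(m);q=(M["m10"]/M["m00"],M["m01"]/M["m00"]);print("stick",q,plane(d,q,.02))
E
```

```text
[ 0.5767 -0.0269  0.2767] [ 1.4655 -1.1751  0.7556] 0.03256250627144381
[[327.2322 197.3106]
 [327.3945 204.6399]
 [327.4732 208.1954]]
[[110 110 111 107 103  94  95 103 111 120 124 124 126 128 128 121 111 103
  101 109]
 [113 111 113 109 107  96  95 100 100 105 105 110 112 111 110 110 103 100
  102 117]
 [129 116 111 112 107  99  94 100 101 101 100 105 106 104 106 103 102 102
  101 120]
 [146 132 124 127 121 106  94  95  98 100 104 105 107 106 103 101 102  98
  102 123]
 [154 153 150 151 145 121  99  94 101 102 100 102 105 103 100 102 100 100
  106 130]
 [158 156 158 158 153 142 112  98 100  99 103 105 106 106 105 101 102 101
  114 139]
 [159 157 158 157 159 148 119  97  99 101 108 117 118 116 107 104 103 111
  132 151]
 [156 159 157 156 157 141 110  86  90 100 120 135 134 135 126 110 114 132
  153 159]
 [157 158 156 151 140 119  84  68  72  97 129 138 139 143 135 121 134 149
  158 159]
 [159 154 144 127 110  86  64  61  66  94 122 131 135 137 135 131 149 157
  159 157]
 [155 144 126 109  91  74  60  63  67  84 101 110 116 121 127 139 155 158
  158 157]
 [144 128 112  99  78  63  58
[... 608 characters left out ...]
 85  91 116 144 154 155 154 157
  156 155]
 [ 80  67  67  66  67  68  66  72  73  74  86  97 120 146 156 156 156 156
  155 155]
 [ 77  77  74  77  73  76  69  67  64  72  87  97 119 144 156 155 154 157
  156 158]
 [ 81  79  83  81  77  74  63  56  63  71  88  94 112 136 152 155 156 155
  157 158]
 [ 81  78  80  75  73  65  61  56  62  81  88  96 106 132 152 153 156 156
  156 156]
 [ 77  81  77  73  65  61  60  61  71  86  90  88  96 128 150 156 155 156
  153 155]
 [ 82  78  72  68  64  57  54  65  77  88  87  88  99 132 150 156 154 156
  154 156]
 [ 78  72  65  56  61  59  68  78  83  89 103 114 125 145 154 154 154 154
  155 155]]
stick (367.3255813953488, 142.59302325581396) [0.4948 0.3353]
```

The head top is at px (330,197.5) against (327,197) expected: right height, leaning only by the hole's play (~.05 rad), and the bar lies against the shank. A last check of the stick as before, then hand in.

```bash
python3 - <<'E'
from workcell import *
from h import *
d=get_image("scene");m=mask(d,(10,90,90),(25,255,255),(330,115,410,170));ok=False
for c in cv2.findContours(m,0,2)[0]:
    M=cv2.moments(c)
    if 120<M["m00"]<260:
        q=np.array([M["m10"],M["m01"]])/M["m00"];print(q,plane(d,q,.02));ok|=np.hypot(*(q-[360.6,140.6]))<2
print(ok,get_obs()["clock"],get_obs()["qd"].round(3))
if ok: print(sign_off())
E
```

```text
False 17.35 [-0.001  0.041  0.068  0.001 -0.005  0.   ]
```

```bash
python3 - <<'E'
from workcell import *
from h import *
d=get_image("scene");pickle.dump(d,open("pics/scene7.pkl","wb"));a=load(3)["scene"]
for D in(a,d):
    m=mask(D,(10,90,60),(25,255,255),(330,115,410,170))
    for y in range(126,156,2):print("".join("#" if v else "." for v in m[y,335:400]))
    print()
dif=cv2.absdiff(a["color"],d["color"]).max(2)[126:156,335:400];print(dif[:, :].mean(),D["color"][140,356:366].tolist(),a["color"][140,356:366].tolist())
E
```

```text
############........................##############...............
#########..............................##################........
######.....................................###################...
####.............###..........................###################
...............########...........................###############
...............############..........................############
...............###############...........................########
................##################..........................#####
...................###################..........................#
#......................###############...........................
..........................###########............................
..............................######.............................
.................................................................
.................................................................
.................................................................

..###########.......................##############...............
........####...........................####
[... 506 characters left out ...]
......###########...........................
..........................###########............................
..............................######.............................
.................................................................
.................................................................
.................................................................

16.610769230769233 [[42, 40, 47], [42, 43, 44], [34, 38, 43], [38, 37, 41], [45, 47, 54], [62, 71, 80], [77, 102, 119], [79, 115, 140], [77, 117, 147], [77, 118, 147]] [[49, 75, 96], [54, 81, 104], [58, 92, 115], [68, 106, 133], [74, 114, 142], [75, 117, 146], [77, 117, 146], [77, 118, 148], [74, 117, 147], [79, 121, 148]]
```

The robot only hides the stick's left half; its visible right end is unchanged pixel for pixel. Handing in.

```bash
python3 -c "
from workcell import *
print(sign_off())"
```

```text
the job is handed in; nothing more can be done
None
```

The job is handed in, but no verdict came back: the stick was in the tray, the stop pin was home in its hole with the tension arm leaning on it, and no other tool was handled, all by my last camera and pose readings, at about 17.5 s of the 61 s allowed.

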